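# Lock the clip-on tray to the desk organiser with its cam disc

## Task

Fasten the white clip-on tray to the black desk organiser: slide the tray gently along its track until its bolt is felt to stop in the cam's mouth, then push the cam disc round clockwise by its orange peg, roughly half a turn, until the hook has drawn the tray firmly against the rubber buffers. Stop as soon as it feels tight, because the disc will go further and forcing it cracks the hook; then let go, leaving the cup, marker, pencil case and coaster where they are.

Things in the scene. Friction and masses are not known exactly. Their poses are not given: they have to be found in the camera images.
- organiser: Black plastic desk organiser, fixed to the counter. Origin on the counter, on the cam disc's upright axis; z up. Base plate 150 mm wide, 6 mm thick, from x = -210 to +150 mm of its frame; pen compartments beyond x = +75 mm, with pens up to 125 mm high. The tray slides along its x axis, towards +x, between two rails 26 mm high (x = -205 to -60 mm, inner faces 83 mm apart).
- cam (a joint): Turn of the grey cam disc, rad, growing clockwise seen from above, range 0 to 4.0; starts at 0 to 0.5. Up to 0.6 its mouth is open to the pin; from 0.8 to 1 its hook passes outside the pin, then draws it in 4 mm per rad. The tray meets the buffers at about 1.8 to 3.2 and is tight some 0.3 later. If the pin is not in the mouth, the hook misses it. The disc stays where it is left.
- peg (a point): Middle of the orange finger peg (upright, round, 14 mm thick, 34 mm tall, top 90 mm above the counter), 36 mm from the disc's axis: on the organiser's -y side at cam = 0, then over the -x (tray's) side to the +y side. Push along its circle: 2 to 5 N turns it until the tray meets the buffers, then the push climbs. Tight is 12 to 16 N felt while turning (less at rest); over 18 N may crack the hook.
- pin (a point): Middle of the upright steel pin (8 mm thick, 21 mm tall, 42 mm above the counter) at the end of the tray's bolt, 100 mm ahead of the tray's back face. Pushed home into the open mouth it stops about 30.5 mm before the cam's axis; within 4 mm of that the hook catches it. Locked tight it is 22 to 29 mm before the axis.
- tray_back (a point): Middle of the tray's back face (away from the cam), 36 mm above the counter. The tray is a loose white open plastic box, 70 mm long, 80 wide, 44 high (top 50 mm above the counter), walls 5 mm, one lengthwise partition, 0.4 kg, on the organiser's track. Push here towards the organiser's +x: it slides at 2 to 4 N, then stops dead in the mouth. More than 35 N is ramming.
- cup: Red cup, 76 mm across, 85 mm tall, standing. Origin under its centre. To be left alone.
- marker: Green whiteboard marker, about 122 mm long, 18 mm thick, lying. To be left alone.
- pencil_case: Blue plastic pencil case, 85 x 190 x 26 mm, lying closed. To be left alone.
- coaster: Round wooden coaster, 94 mm across, 10 mm thick. To be left alone.
- cam_axis (a point): Centre of the top face of the cam disc (92 mm across, 8 mm thick, top 56 mm above the counter). Two springy red rubber buffers (pads), 60 mm apart, stand under the disc's edge on the tray's side, faces about 56 mm before the axis; they stand out up to 2.6 mm more or less from one organiser to the next, so the angle at which the tray gets tight must be felt.
Things that resemble listed ones, but are neither listed nor needed, are in the scene too. Leave any purple, turquoise or yellow look-alike of the part that bears pin alone.

How it is judged:
By the outcome, as a careful person would: the job done as asked, in the order asked, and still so for the second after the job is handed in, with the robot touching nothing.
It also fails if it takes over 70 s, if anything falls off the work surface, if the arm or the gripper's body presses on something with over 40 N, if the wrist force passes 120 N, or if a joint passes its speed limit or range.

## Robot

A 6-joint arm with a two-finger parallel gripper is mounted at the origin on the work surface. World frame = base frame: x ahead of the robot, y to its left, z up, the work surface at z = 0. Lengths are in mm, angles in rad, forces in N, time in s.
With the tool pointing down it reaches from about 350 to 775 mm from the base axis. Payload 7.3 kg.
Tool frame: the origin (TCP) lies at the very end of the fingers, on their centre line; the grasp point (between the pads) lies 19 mm behind it; z points along the fingers, y is the line along which they close (so a half turn about z gives the same grasp; the last joint's range is limited). The gripper opens to 92 mm and grips with 3 to 60 N. Pads are 19 mm wide; open, the fingers measure 130 mm over their backs; the gripper's body (75 mm by 190 mm) begins 47 mm behind the grasp point.
Start: joints at [1.103, 0.342, 1.524, -0, 1.275, -0.146], TCP at [166.031, 498.077, 203.441] pointing down, gripper open.
Joint ranges: [-2.53, 2.53], [-0.77, 2.02], [0.04, 2.7], [-1, 4.14], [0.28, 2.66], [-3.11, 3.11]. Speed limits (rad/s): [2.57, 2.57, 3.14, 3.14, 3.14, 3.14].

## Interface

Orientations are given as [roll, pitch, yaw] about the fixed x, y, z axes, in that order (R = Rz(yaw) Ry(pitch) Rx(roll)).
In Python, from plant import bot gives the robot as it stands.
- The arm moves only by the tool apply_moves, never from a script. Its argument "motion" is text: rows parted by semicolons, each of 4 numbers parted by spaces: the shift along the tool's x, y, z in m, then the turn about the tool's z in degrees. A call has 1 to 8 rows; each row shifts and turns the commanded pose from where the row before left it, along the tool's axes as they then stand; what a row does not reach is not made up. A row lasts 1/8 s, in which the tool goes at most 62.5 mm and 10.7 degrees, less where a joint would pass 70% of its speed; a pose out of reach is approached as far as the arm can. A call with a gripper value outside its range is refused whole. "fingers" is the opening, from -1 (shut) to 1 (fully open), set as the call begins (left out, the last holds). The fingers move at their own pace and stop on an object; the grip force is fixed at half the most. Time passes only in rows, so rows that do not move let the fingers close. It gives the time, the measured TCP pose, the force, the opening and the grip force at its end, in the units of the state.
- bot.get_obs(): the state, without advancing time (a new reading comes with each control period).
- bot.capture(name): name is "scene" or "top" or "wrist"; returns a dict with "img" (384x512x3 uint8, blue, green, red), "range_z" (384x512 float32, mm along the optical axis (not along the pixel's ray), 0 where there is no reading), "fx", "fy", "cx", "cy" (pixels), "D" ([k1, k2, p1, p2, k3] as OpenCV has them; the pictures are not rectified), "world_from_camera" (4x4, takes a point from camera to world coordinates); the wrist camera has in their place "mount" (4x4, takes a point from camera to tool coordinates, whose origin is the TCP and whose axes are the flange's). Camera axes: x right, y down, z forward; pixel columns grow to the right and rows downward; lengths in mm; the calibration is good to about 2 mm. A picture is of the moment at which its call begins: read the wrist's pose just before it.
- bot.close_job(): hands the job in; it is judged then, once.
Trained networks look in a picture, given as the dict that the camera call returned (one of the last four; its "shot" number tells which), for a name from the list of things; names that differ only in an ending like _2 or _b are one class to them, and where a whole thing is asked for, a point or a joint stands for the part that bears it (a point fixed in the world has none). Each returns a list of dicts, best first, with "p" (0 to 1); they miss things now and then, are a little off and sometimes report something else, mostly with a low value. They report only what shows in the picture. A call takes as long as a camera call. They do not tell look-alikes from the thing itself.
- bot.cut_out(picture, thing): "pixels" (384x512 bool, what is visible of it) and "point" ([column, row] in pixels, amid what is visible of it).
The state is a dict: "time": time; "joint_positions": joint angles; "dq": joint speeds; "tau": joint torques, N m; "tool_pos": TCP position; "tcp_rot": TCP orientation; "contact_force": force on the tool from outside, world axes, zero at the start; "moment": the same for the moment, N m; "grip_width": finger opening in mm; "finger_force": force on a finger pad.
Only numpy, scipy, OpenCV 4.12 (cv2) and the standard library are available. Lean on these libraries where they do the work, as an engineer would, in place of code of your own. Each camera call takes 0.05 s, during which the arm holds its last target. There are 200 camera calls.

## Working session

There is one attempt and no reset: what is moved stays moved. The work goes in short steps, Python scripts to look and compute and a tool call to move; the robot and the scene stay as the last step left them, time stands still between calls to the robot, and variables do not carry over. Pictures are saved under pics/ and viewed, at most 10 in all, crops included, and the job is handed in when it is done.

Besides the shell and the picture viewer there is one more tool, called after ">>>" by a JSON object that holds its "op" and its "data", one argument or row to a line. apply_moves: Moves the arm, as the interface text tells. Its arguments: {"type":"object","properties":{"motion":{"type":"string"},"fingers":{"type":"number"}},"required":["motion"]}

```bash
mkdir -p pics; cat > h.py <<'E'
import numpy as np, cv2
from plant import bot
from scipy.spatial.transform import Rotation as R
def W(c,obs=None):
    if 'world_from_camera' in c: return np.array(c['world_from_camera'])
    T=np.eye(4);T[:3,:3]=R.from_euler('xyz',obs['tcp_rot']).as_matrix();T[:3,3]=obs['tool_pos'];return T@np.array(c['mount'])
def K(c): return np.array([[c['fx'],0,c['cx']],[0,c['fy'],c['cy']],[0,0,1.]])
def pts(c,uv,obs=None):
    uv=np.array(uv,float).reshape(-1,2);z=np.array([c['range_z'][int(v),int(u)] for u,v in uv])
    n=cv2.undistortPoints(uv.reshape(-1,1,2),K(c),np.array(c['D'])).reshape(-1,2)
    P=np.c_[n*z[:,None],z];T=W(c,obs);return (P@T[:3,:3].T+T[:3,3])[z>0]
def mpts(c,m,obs=None):
    v,u=np.nonzero(m);return pts(c,np.c_[u,v],obs)
E
python3 - <<'E'
from h import *
o=bot.get_obs();print({k:np.round(v,3) for k,v in o.items()})
for n in ['scene','top']:
    c=bot.capture(n);cv2.imwrite(f'pics/{n}1.png',c['img'])
    for t in ['organiser','cam','peg','pin','tray_back','cup','marker','pencil_case','coaster']:
        for d in bot.cut_out(c,t)[:3]:
            p=mpts(c,d['pixels']); 
            if len(p): print(n,t,round(d['p'],2),np.round(d['point']),np.round(np.median(p,0)),np.round(p.min(0)),np.round(p.max(0)))
E
```

```text
{'time': np.float64(0.0), 'joint_positions': array([ 1.103,  0.343,  1.525, -0.   ,  1.275, -0.146]), 'dq': array([ 0.   ,  0.   , -0.002,  0.002, -0.   ,  0.002]), 'tau': array([  0.   , -43.124, -24.422,   0.072,   0.056,  -0.   ]), 'tool_pos': array([165.832, 497.653, 202.735]), 'tcp_rot': array([-3.14, -0.  ,  2.82]), 'contact_force': array([ 0.454, -0.894, -0.106]), 'moment': array([-0.034,  0.007, -0.   ]), 'finger_force': np.float64(0.0), 'grip_width': np.float64(91.956)}
scene organiser 0.73 [272. 196.] [593.  55.  27.] [ 346. -187.   -2.] [680. 209. 123.]
scene cam 0.56 [258. 191.] [573.  26.  58.] [517. -14.   8.] [610.  76.  94.]
scene peg 0.66 [262. 188.] [572.  25.  58.] [517. -14.  38.] [610.  76.  94.]
scene pin 0.92 [182. 163.] [ 360. -118.   29.] [ 311. -181.   -2.] [403. -71.  48.]
scene pin 0.79 [193. 294.] [ 785. -200.   27.] [ 724. -248.    0.] [ 836. -140.   48.]
scene pin 0.73 [124. 251.] [ 623. -320.   29.] [ 535. -368.   -2.] [ 670. -258.   48.]
scene tray_back 0.91 [184. 163.] [ 359. -118.   29.] [ 252. -181.   -4.] [402. -66.  48.]
scene tray_back 0.89 [125
[... 1197 characters left out ...]
    2.] [637. -40.  54.]
top pin 0.88 [372. 177.] [ 619. -321.   23.] [ 566. -367.   -2.] [ 666. -257.   51.]
top tray_back 0.78 [369. 180.] [ 618. -320.   22.] [ 567. -364.   -4.] [ 666. -259.   51.]
top tray_back 0.72 [297. 188.] [ 589. -107.   20.] [ 545. -153.    2.] [633. -45.  54.]
top tray_back 0.69 [362. 234.] [ 457. -281.   15.] [ 409. -344.   -5.] [ 516. -232.   50.]
top cup 0.7 [172. 219.] [494. 233.  33.] [454. 187.  -1.] [537. 279.  89.]
top marker 0.54 [276. 157.] [683. -52.  15.] [ 668. -101.    7.] [700.  -1.  21.]
top pencil_case 0.58 [209. 150.] [690. 141.  26.] [644.  45.   3.] [740. 239.  33.]
top coaster 0.73 [269. 129.] [768. -38.  10.] [722. -85.  -2.] [816.   6.  16.]
```

```bash
python3 - <<'E'
from h import *
c=bot.capture('top')
im=c['img'];cv2.imwrite('pics/top2.png',cv2.resize(im[100:270,130:410],None,fx=2.8,fy=2.8,interpolation=cv2.INTER_CUBIC))
hsv=cv2.cvtColor(im,cv2.COLOR_BGR2HSV)
a=mpts(c,np.ones(im.shape[:2],bool));vv,uu=np.nonzero(c['range_z']>0)
H=hsv[vv,uu].astype(int)
m=(np.abs(a[:,0]-561)<60)&(np.abs(a[:,1]-31)<60)&(a[:,2]>80);o=a[m];print('peg top',len(o),o.mean(0),o.min(0),o.max(0), H[m].mean(0))
d=a[(np.abs(a[:,0]-561)<60)&(np.abs(a[:,1]-31)<60)&(np.abs(a[:,2]-56)<4)][:,:2].astype(np.float32);print('disc',cv2.minEnclosingCircle(d),d.mean(0))
t=a[(np.abs(a[:,0]-590)<80)&(a[:,1]<-25)&(a[:,1]>-200)&(a[:,2]>46)&(a[:,2]<60)&(H[:,1]<60)&(H[:,2]>120)][:,:2].astype(np.float32);r=cv2.minAreaRect(t);print('tray',r,cv2.boxPoints(r))
E
```

```text
peg top 25 [595.84898504  23.49997022  88.61044992] [589.92596284  18.05459591  81.05360265] [602.16222443  28.74275644  91.96372458] [ 10.76 185.96 154.92]
disc ((567.0494995117188, 21.285907745361328), 56.14021682739258) [560.18976   29.520157]
tray ((587.8279418945312, -91.21656799316406), (80.33698272705078, 100.47235107421875), 11.748692512512207) [[ 538.2719   -50.21192]
 [ 558.73004 -148.57938]
 [ 637.384   -132.22122]
 [ 616.92584  -33.85376]]
```

View pics/top2.png

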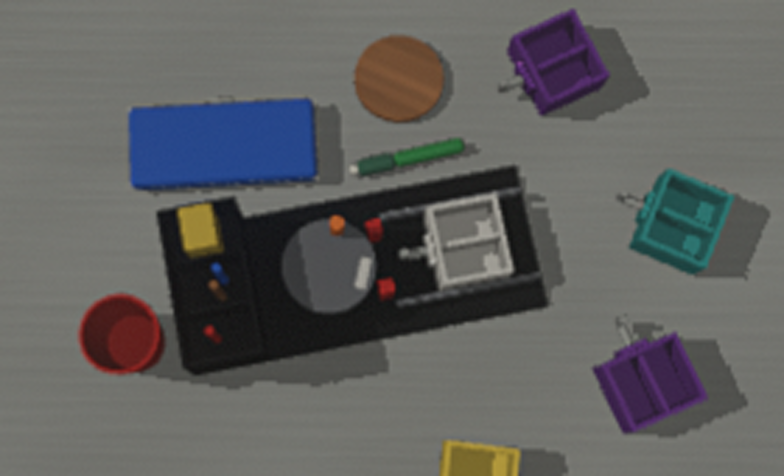

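View pics/scene1.png

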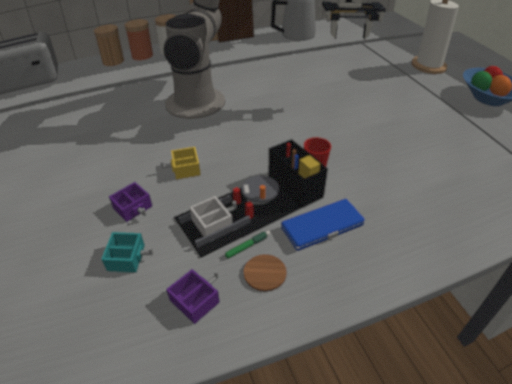

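Top crop: the white tray is at about (470,240), with its bolt pointing left to the disc at (330,267). The peg is at (337,225), and the other trays are look-alikes. The organiser's +x axis lies at about 101.7° in the world. I'm moving above it for one close look.

>>> {"op": "apply_moves", "data": {
  "motion": "-0.046 -0.031 -0.008 0; -0.046 -0.031 -0.008 0; -0.046 -0.031 -0.008 0; -0.046 -0.031 -0.008 0; -0.046 -0.031 -0.008 0; -0.046 -0.031 -0.008 0; -0.046 -0.031 -0.008 0; -0.046 -0.031 -0.008 0",
  "fingers": -1
}}

```text
time: 2.05
tool_pos: [437.6, 144.8, 267.9]
tcp_rot: [3.141, 0.001, 2.82]
contact_force: [1.0, 0.7, -0.8]
grip_width: 16.5
finger_force: 0.0
```

>>> {"op": "apply_moves", "data": {
  "motion": "-0.046 -0.031 -0.008 0; -0.046 -0.031 -0.008 0; -0.046 -0.031 -0.008 0; -0.046 -0.031 -0.008 0; 0 0 0 10; 0 0 0 10; 0 0 0 10; 0 0 0 10"
}}

```text
time: 3.05
tool_pos: [572.0, -29.5, 299.3]
tcp_rot: [-3.142, -0.0, 2.116]
contact_force: [0.3, -0.0, 0.6]
grip_width: 0.5
finger_force: 0.0
```

>>> {"op": "apply_moves", "data": {
  "motion": "0 0 0 10; 0 0 0 10; 0 0 0 0; 0 0 0 0"
}}

```text
time: 3.55
tool_pos: [572.0, -29.4, 299.4]
tcp_rot: [-3.142, -0.0, 1.776]
contact_force: [0.0, 0.4, 0.6]
grip_width: 0.1
finger_force: 0.0
```

```bash
python3 - <<'E'
from h import *
o=bot.get_obs();c=bot.capture('wrist');print(o['tool_pos'],o['tcp_rot'],o['contact_force'],o['grip_width'])
cv2.imwrite('pics/w1.png',c['img'])
for t in ['cam','peg','pin','tray_back']:
    for d in bot.cut_out(c,t)[:2]:
        p=mpts(c,d['pixels'],o);print(t,round(d['p'],2),np.round(d['point']),np.round(np.median(p,0)),np.round(p.min(0)),np.round(p.max(0)))
E
```

```text
[572.0220485  -29.41984943 299.39454741] [-3.14156259e+00 -4.67363036e-05  1.77595699e+00] [0.03556864 0.43590082 0.64721895] 0.0872580424609582
cam 0.92 [258. 107.] [560.  33.  56.] [510. -21.   3.] [613.  77.  93.]
cam 0.2 [332. 178.] [682. -41.  15.] [ 663. -109.   -2.] [705.  13.  19.]
peg 0.6 [259. 107.] [560.  33.  56.] [513. -21.   3.] [613.  77.  93.]
pin 0.83 [ 92. 179.] [ 353. -116.   26.] [ 285. -186.   -2.] [396. -74.  46.]
pin 0.78 [127. 277.] [ 420. -255.   28.] [ 393. -287.   -2.] [535.   1. 408.]
tray_back 0.97 [377. 266.] [ 795. -159.   28.] [ 593. -200.   -1.] [836.  13. 409.]
tray_back 0.93 [256. 206.] [ 588. -106.   26.] [ 544. -147.    4.] [638. -18. 324.]
```

View pics/w1.png

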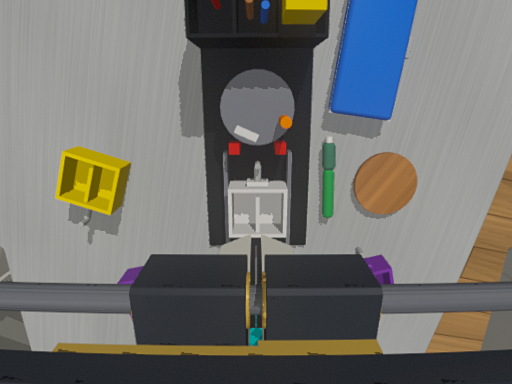

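The wrist view is lined up with the organiser. Disc is at (257,107), the orange peg at (286,122), the pin at (258,168) and the tray's back edge at row 237.

```bash
cat >> h.py <<'E'
def ray(c,uv,z,obs=None):
    n=cv2.undistortPoints(np.array(uv,float).reshape(-1,1,2),K(c),np.array(c['D'])).reshape(-1,2)
    T=W(c,obs);d=np.c_[n,np.ones(len(n))]@T[:3,:3].T;return T[:3,3]+d*((z-T[2,3])/d[:,2])[:,None]
E
python3 - <<'E'
from h import *
o=bot.get_obs();c=bot.capture('wrist');im=c['img']
hsv=cv2.cvtColor(im,cv2.COLOR_BGR2HSV).astype(int)
a=mpts(c,np.ones(im.shape[:2],bool),o);vv,uu=np.nonzero(c['range_z']>0);H=hsv[vv,uu]
near=(np.hypot(a[:,0]-560,a[:,1]-32)<60)
d=a[near&(np.abs(a[:,2]-56)<3)&(H[:,1]<60)&(H[:,2]>60)][:,:2].astype(np.float32);print('disc',cv2.minEnclosingCircle(d),d.mean(0),cv2.fitEllipse(cv2.convexHull(d)))
p=near&(H[:,0]<20)&(H[:,1]>150)&(a[:,2]>84)&(a[:,2]<96)&(np.hypot(a[:,0]-596,a[:,1]-24)<16);print('peg',a[p].mean(0),a[p].min(0),a[p].max(0))
for n,uv,z in [('backL',(230,237),50),('backR',(288,237),50),('fL',(229,183),50),('fR',(287,182),50),('pin',(258,166),42),('railL',(224,154),26),('railLb',(227,200),26),('plateL',(204,80),6),('plateLb',(209,245),6),('plateR',(311,80),6),('plateRb',(306,245),6)]: print(n,ray(c,uv,z,o).round(1))
z=near&(a[:,2]>60)&(a[:,2]<100)&(H[:,1]<60);print('hi',z.sum(),a[z].round()[:8])
E
```

```text
disc ((560.781982421875, 31.3955078125), 46.105892181396484) [559.2633    32.991657] ((560.7135009765625, 31.678361892700195), (90.80802154541016, 91.88317108154297), 99.62326049804688)
peg [595.93056806  24.06850503  89.90322468] [589.27221133  17.91345251  85.70613453] [603.1283699   30.40474317  92.02356054]
backL [[ 559.9 -148.1   50. ]]
backR [[ 639.3 -131.7   50. ]]
fL [[544.5 -71.4  50. ]]
fR [[619.7 -54.5  50. ]]
pin [[578.  -42.8  42. ]]
railL [[529.8 -39.1  26. ]]
railLb [[ 545.6 -103.4   26. ]]
plateL [[484.4  50.9   6. ]]
plateLb [[ 530.7 -188.3    6. ]]
plateR [[625.6  80.    6. ]]
plateRb [[ 678.6 -157.9    6. ]]
hi 0 []
```

>>> {"op": "apply_moves", "data": {
  "motion": "-0.05 0.0015 0 0; -0.05 0.0015 0 0; -0.049 0.0015 0 0; 0 0 0.045 0; 0 0 0.045 0; 0 0 0.045 0; 0 0 0.045 0; 0 0 0.045 0"
}}

```text
time: 4.85
tool_pos: [606.4, -174.5, 73.1]
tcp_rot: [3.141, 0.0, 1.773]
contact_force: [-0.2, -0.5, -0.3]
grip_width: 0.6
finger_force: 0.0
```

>>> {"op": "apply_moves", "data": {
  "motion": "0 0 0.03 0; 0 0 0.014 0; 0.008 0 0 0; 0.006 0 0 0; 0.003 0 0 0; 0 0 0 0"
}}

```text
time: 5.6
tool_pos: [603.4, -157.6, 31.4]
tcp_rot: [3.14, 0.001, 1.773]
contact_force: [-0.2, -0.2, 0.4]
grip_width: 0.3
finger_force: 0.0
```

>>> {"op": "apply_moves", "data": {
  "motion": "0.003 0 0 0; 0.003 0 0 0; 0.003 0 0 0; 0.003 0 0 0; 0.003 0 0 0; 0.003 0 0 0; 0.003 0 0 0; 0.003 0 0 0"
}}

```text
time: 6.6
tool_pos: [598.1, -134.1, 30.4]
tcp_rot: [3.142, -0.0, 1.773]
contact_force: [0.2, -0.9, 0.3]
grip_width: 0.0
finger_force: 0.0
```

>>> {"op": "apply_moves", "data": {
  "motion": "0.0025 0 0 0; 0.0025 0 0 0; 0.0025 0 0 0; 0.0025 0 0 0; 0.0025 0 0 0; 0.0025 0 0 0"
}}

```text
time: 7.35
tool_pos: [595.1, -119.4, 30.4]
tcp_rot: [3.142, -0.0, 1.773]
contact_force: [0.3, -0.2, -0.3]
grip_width: 0.5
finger_force: 0.0
```

```bash
python3 - <<'E'
from h import *
o=bot.get_obs();c=bot.capture('wrist');print(o['tool_pos'],o['contact_force'])
cv2.imwrite('pics/w2.png',c['img'])
E
```

```text
[ 595.07110564 -119.44844215   30.41435063] [ 0.34590701 -0.21055997 -0.26174952]
```

View pics/w2.png

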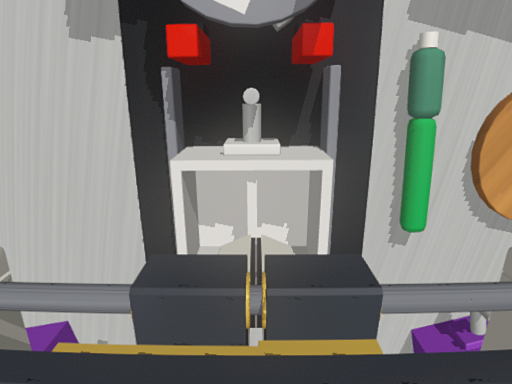

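```bash
python3 - <<'E'
from h import *
o=bot.get_obs();c=bot.capture('wrist')
A=np.array([560.8,31.5]);ex=np.array([-.2038,.979]);ey=np.array([-.979,-.2038])
for n,uv in [('pin',(251,96)),('front',(200,160)),('front2',(310,160)),('part',(252,200)),('floor',(225,215)),('bufL',(187,40)),('bufR',(318,40))]:
    p=pts(c,[uv],o)[0];r=p[:2]-A;print(n,p.round(1),'org',(r@ex).round(1),(r@ey).round(1))
r=o['tool_pos'][:2]-A;print(r@ex,r@ey)
c=bot.capture('top')
cv2.imwrite('pics/top3.png',cv2.resize(c['img'][150:230,200:360],None,fx=5,fy=5,interpolation=cv2.INTER_CUBIC))
E
```

```text
pin [576.7 -42.1  46.4] org -75.3 -0.6
front [558.2 -76.8  49.1] org -105.5 24.7
front2 [611.1 -65.9  49.3] org -105.6 -29.4
part [587.6 -93.6  44.1] org -127.9 -0.7
floor [ 574.6 -117.2   11.8] org -148.4 16.9
bufL [544.3 -24.1  52. ] org -51.1 27.4
bufR [600.9 -12.6  52.6] org -51.3 -30.2
-154.4245412858065 -2.773331674278306
```

View pics/top3.png

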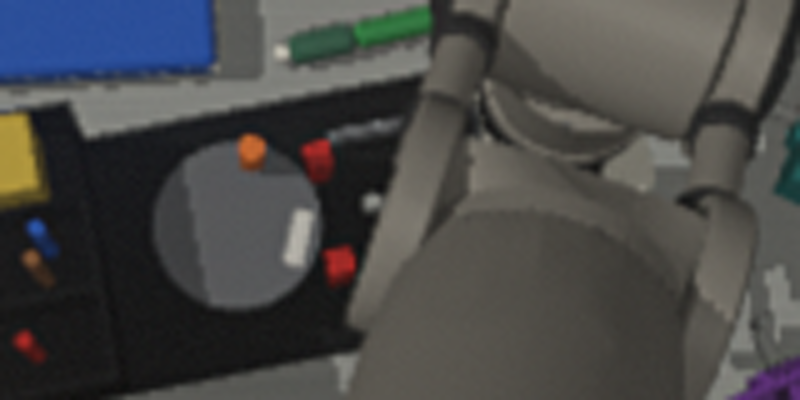

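```bash
python3 - <<'E'
from h import *
o=bot.get_obs();c=bot.capture('wrist');M=np.linalg.inv(np.array(c['mount']))
print(np.array(c['mount']).round(3),np.round(o['joint_positions'],3))
for p in [(0,0,0),(0,0,-19),(0,15,0),(0,0,-60),(-21,0,-10),(10,0,0)]:
    q=M@np.array([*p,1.]);uv,_=cv2.projectPoints(q[:3].reshape(1,1,3),np.zeros(3),np.zeros(3),K(c),np.array(c['D']));u,v=uv.ravel();print(p,uv.ravel().round(),q[2].round(), c['range_z'][int(v),int(u)] if 0<=v<384 and 0<=u<512 else None)
rz=c['range_z'];print(rz[180:384:12,[225,240,256,272]].round())
w=mpts(c,np.ones((384,512),bool),o);A=np.array([560.8,31.5]);ex=np.array([-.2038,.979]);ey=np.array([-.979,-.2038])
V,U=np.nonzero(rz>0)
for u in (240,256,215):
  for v in range(190,384,10):
    k=(U==u)&(V==v)
    if k.any(): p=w[k][0];print(u,v,((p[:2]-A)@ex).round(),((p[:2]-A)@ey).round(),p[2].round())
E
```

```text
[[ 1.00000e-03 -9.54000e-01 -2.98000e-01  8.11610e+01]
 [ 1.00000e+00  1.00000e-03  1.00000e-03 -3.54000e-01]
 [-0.00000e+00 -2.98000e-01  9.54000e-01 -1.81277e+02]
 [ 0.00000e+00  0.00000e+00  0.00000e+00  1.00000e+00]] [-0.324  0.665  1.495  0.     0.982 -0.526]
(0, 0, 0) [256. 236.] 197.0 181.93849
(0, 0, -19) [256. 250.] 179.0 157.8144
(0, 15, 0) [281. 236.] 197.0 218.68039
(0, 0, -60) [256. 294.] 140.0 88.14976
(-21, 0, -10) [256. 276.] 194.0 141.28563
(10, 0, 0) [256. 220.] 194.0 180.01218
[[207. 208. 173. 207.]
 [209. 211. 175. 210.]
 [212. 213. 177. 212.]
 [213. 215. 179. 215.]
 [216. 217. 180. 217.]
 [220. 166. 168. 165.]
 [153. 153. 157. 153.]
 [ 91.  91. 144.  91.]
 [ 86.  85. 143.  84.]
 [ 80.  80.  89.  80.]
 [ 79.  80.  87.  80.]
 [ 81.  80.  89.  80.]
 [ 82.  82. 252.  82.]
 [ 83.  82. 256.   0.]
 [ 81.  79.  80.  81.]
 [ 72.  72.  71.  72.]
 [ 69.  68.  69.  69.]]
240 190 -132.0 7.0 12.0
240 200 -139.0 7.0 11.0
240 210 -146.0 7.0 11.0
240 220 -153.0 7.0 11.0
240 230 -160.0 8.0 11.0
240 240 -144.0 5.0 60.0
240 250 -143.0 5.0 73.0
240 260 -119.0 2.0 128.0
240 270 -118.0
[... 592 characters left out ...]
310 -128.0 -3.0 137.0
256 320 -238.0 -3.0 -0.0
256 330 -248.0 -3.0 -1.0
256 340 -257.0 -3.0 -0.0
256 350 -134.0 -3.0 146.0
256 360 -129.0 -3.0 154.0
256 370 -129.0 -3.0 156.0
256 380 -129.0 -3.0 159.0
215 190 -132.0 22.0 13.0
215 200 -139.0 23.0 12.0
215 210 -145.0 23.0 12.0
215 220 -153.0 23.0 11.0
215 230 -160.0 24.0 10.0
215 240 -166.0 24.0 11.0
215 250 -170.0 23.0 18.0
215 260 -119.0 9.0 128.0
215 270 -119.0 8.0 133.0
215 280 -119.0 8.0 138.0
215 290 -119.0 7.0 142.0
215 300 -121.0 7.0 144.0
215 310 -124.0 7.0 142.0
215 320 -127.0 7.0 143.0
215 330 -130.0 7.0 144.0
215 340 -132.0 7.0 144.0
215 350 -133.0 7.0 146.0
215 360 -130.0 6.0 153.0
215 370 -130.0 6.0 156.0
215 380 -129.0 6.0 159.0
```

The fingers passed over the tray. Depth shows the visible fingertips ending near z≈57, about 27 mm short of the stated TCP. I'll back off and come down lower.

>>> {"op": "apply_moves", "data": {
  "motion": "-0.01 -0.001 -0.005 0; -0.016 -0.001 0 0; -0.016 -0.001 0 0; 0 0 0.009 0; 0 0 0.009 0; 0 0 0.005 0; 0 0 0 0"
}}

```text
time: 8.43
tool_pos: [600.2, -160.7, 11.7]
tcp_rot: [-3.14, -0.001, 1.773]
contact_force: [-0.1, -0.3, -0.3]
grip_width: 0.4
finger_force: 0.0
```

```bash
cat >> h.py <<'E'
A=np.array([560.8,31.5]);ex=np.array([-.2038,.979]);ey=np.array([-.979,-.2038])
def org(p): r=np.atleast_2d(p)[:,:2]-A;return np.c_[r@ex,r@ey,np.atleast_2d(p)[:,2]].round(1)
E
python3 - <<'E'
from h import *
o=bot.get_obs();c=bot.capture('wrist');print(org(o['tool_pos']),o['contact_force'])
for u in (235,250,256,262,277):
  print(u,[(v,org(pts(c,[(u,v)],o)).tolist()) for v in range(212,262,8)])
E
```

```text
[[-196.2    0.6   11.7]] [-0.06635243 -0.30157801 -0.32630912]
235 [(212, [[-170.7, 10.7, 41.1]]), (220, [[-171.3, 10.2, 50.1]]), (228, [[-175.6, 10.3, 49.1]]), (236, [[-198.6, 13.3, 6.9]]), (244, [[-184.7, 10.6, 47.2]]), (252, [[-185.3, 10.2, 54.3]]), (260, [[-159.5, 6.4, 110.2]])]
250 [(212, [[-170.7, 3.5, 41.1]]), (220, [[-171.2, 3.3, 50.2]]), (228, [[-175.7, 3.4, 48.9]]), (236, [[-184.7, 3.6, 37.8]]), (244, [[-184.9, 3.5, 46.8]]), (252, [[-185.6, 3.4, 53.8]]), (260, [[-186.2, 3.3, 60.3]])]
256 [(212, [[-169.8, 0.6, 43.6]]), (220, [[-171.3, 0.6, 50.1]]), (228, [[-175.2, 0.6, 50.2]]), (236, [[-199.1, 0.6, 5.7]]), (244, [[-186.6, 0.6, 43.2]]), (252, [[-186.3, 0.6, 52.4]]), (260, [[-186.6, 0.6, 59.6]])]
262 [(212, [[-169.7, -2.3, 43.8]]), (220, [[-171.3, -2.2, 50.1]]), (228, [[-175.2, -2.2, 50.2]]), (236, [[-184.8, -2.4, 37.8]]), (244, [[-185.2, -2.3, 46.2]]), (252, []), (260, [[-184.9, -2.0, 62.8]])]
277 [(212, [[-170.1, -9.4, 42.7]]), (220, [[-171.4, -9.0, 49.8]]), (228, [[-175.4, -9.1, 49.7]]), (236, [[-199.5, -12.2, 4.9]]), (244, [[-185.0, -9.4, 46.6]]), (252, [[-184.9, -8.9, 55.2]]), (260, [[-159.7, -5.2, 109.8]])]
```

>>> {"op": "apply_moves", "data": {
  "motion": "0 0 0.004 0; 0 0 0.003 0; 0.003 0 0 0; 0.003 0 0 0; 0.003 0 0 0; 0.003 0 0 0; 0.003 0 0 0; 0.003 0 0 0"
}}

```text
time: 9.48
tool_pos: [597.1, -143.9, 5.6]
tcp_rot: [3.141, 0.0, 1.773]
contact_force: [-0.2, -2.5, 0.3]
grip_width: 0.3
finger_force: 1.3
```

>>> {"op": "apply_moves", "data": {
  "motion": "0.003 0 0 0; 0.003 0 0 0; 0.003 0 0 0; 0.003 0 0 0; 0.003 0 0 0; 0.003 0 0 0; 0.003 0 0 0; 0.003 0 0 0"
}}

```text
time: 10.48
tool_pos: [592.2, -120.1, 5.5]
tcp_rot: [3.141, 0.0, 1.773]
contact_force: [0.6, -4.6, 1.7]
grip_width: 0.1
finger_force: 1.8
```

>>> {"op": "apply_moves", "data": {
  "motion": "0.0015 0 0 0; 0.0015 0 0 0; 0.0015 0 0 0; 0.0015 0 0 0; 0.0015 0 0 0"
}}

```text
time: 11.1
tool_pos: [590.8, -112.9, 5.5]
tcp_rot: [3.141, 0.0, 1.773]
contact_force: [0.7, -3.7, 2.8]
grip_width: 0.4
finger_force: 2.2
```

>>> {"op": "apply_moves", "data": {
  "motion": "0.0015 0 0 0; 0.0015 0 0 0; 0.0015 0 0 0"
}}

```text
time: 11.48
tool_pos: [589.7, -108.3, 5.4]
tcp_rot: [3.142, -0.0, 1.773]
contact_force: [1.1, -3.5, 1.9]
grip_width: 0.5
finger_force: 2.1
```

>>> {"op": "apply_moves", "data": {
  "motion": "0.001 0 0 0"
}}

```text
time: 11.6
tool_pos: [589.5, -107.3, 5.3]
tcp_rot: [-3.141, -0.0, 1.773]
contact_force: [0.9, -3.3, 3.0]
grip_width: 0.5
finger_force: 2.1
```

>>> {"op": "apply_moves", "data": {
  "motion": "0.001 0 0 0"
}}

```text
time: 11.72
tool_pos: [589.4, -107.0, 5.3]
tcp_rot: [3.142, 0.001, 1.773]
contact_force: [1.5, -8.3, 1.6]
grip_width: 0.7
finger_force: 4.3
```

>>> {"op": "apply_moves", "data": {
  "motion": "0.001 0 0 0"
}}

```text
time: 11.85
tool_pos: [589.5, -106.9, 5.4]
tcp_rot: [3.141, 0.002, 1.773]
contact_force: [1.6, -11.1, -0.1]
grip_width: 0.5
finger_force: 5.9
```

>>> {"op": "apply_moves", "data": {
  "motion": "-0.006 0 0 0; -0.009 0 0 0; 0 0 -0.05 0; 0 0 -0.05 0; 0.05 0.013 0 0; 0.05 0.013 0 0; 0.05 0.013 0 0; 0.016 0.004 0 0"
}}

```text
time: 12.85
tool_pos: [600.4, 54.0, 105.0]
tcp_rot: [-3.14, -0.001, 1.776]
contact_force: [-1.1, -0.3, -0.1]
grip_width: 0.1
finger_force: 0.0
```

```bash
python3 - <<'E'
from h import *
o=bot.get_obs();print(o['tool_pos'],o['joint_positions'])
c=bot.capture('top');cv2.imwrite('pics/top4.png',cv2.resize(c['img'][140:260,180:380],None,fx=4,fy=4,interpolation=cv2.INTER_CUBIC))
for t in ['pin','tray_back']:
  for d in bot.cut_out(c,t)[:3]: 
    p=org(mpts(c,d['pixels']));q=p[(p[:,2]>46)&(p[:,2]<54)&(abs(p[:,1])<35)];print(t,d['p'],d['point'],len(q),np.percentile(q,[2,98],axis=0) if len(q) else '')
E
```

```text
[600.38172981  54.02080597 105.02131666] [-3.79240035e-02  5.71537600e-01  1.43460108e+00  1.11504904e-03
  1.13691276e+00 -2.43289970e-01]
pin 0.94 [372.7, 177.8] 9 [[-392.652  -14.604   46.18 ]
 [-308.852   27.692   47.952]]
pin 0.81 [302.9, 271.7] 0 
pin 0.77 [326.6, 120.2] 0 
tray_back 0.87 [326.2, 121.3] 0 
tray_back 0.85 [359.9, 231.1] 0 
tray_back 0.84 [281.5, 190.9] 93 [[-129.8    -32.628   46.268]
 [ -61.368   34.264   53.196]]
```

View pics/top4.png

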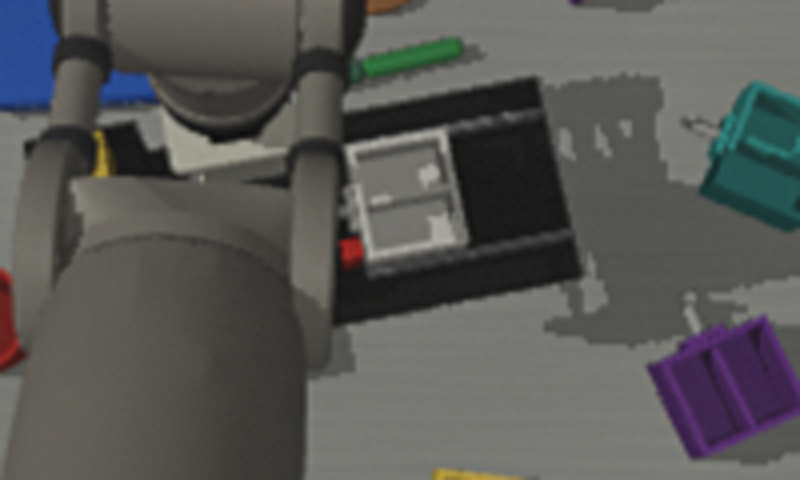

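The tray is home: its back is at about −130, with the front near the buffers. I'm now turning the tool to put its +x face behind the peg.

>>> {"op": "apply_moves", "data": {
  "motion": "0 0 0 -10; 0 0 0 -10; 0 0 0 -10; 0 0 0 -10; 0 0 0 -10; 0 0 0 -10; 0 0 0 -10; 0 0 0 -10"
}}

```text
time: 14.0
tool_pos: [601.0, 48.7, 105.2]
tcp_rot: [-3.141, -0.001, -3.111]
contact_force: [0.3, 0.2, 0.0]
grip_width: 0.4
finger_force: 0.0
```

>>> {"op": "apply_moves", "data": {
  "motion": "0 0 0 -10; 0 0 0 -10; 0 0 0 -10; 0 0 0 -10; 0 0 0 -10; 0 0 0 -10; 0 0 0 -10; 0 0 0 0"
}}

```text
time: 15.0
tool_pos: [601.0, 49.1, 105.3]
tcp_rot: [3.141, -0.0, -1.896]
contact_force: [0.1, 0.0, 0.4]
grip_width: 0.2
finger_force: 0.0
```

```bash
cat > tgt.py <<'E'
import sys
from h import *
# tool pose to push at cam angle th (tool x along tangent), contact centre offset 16.5+gap
o=bot.get_obs();yaw=o['tcp_rot'][2];p=o['tool_pos'][:2]
tx=np.array([np.cos(yaw),np.sin(yaw)]);ty=np.array([np.sin(yaw),-np.cos(yaw)])
r=p+16.5*tx-A;print('pos',o['tool_pos'].round(1),'yaw',round(yaw,3),'F tx,ty',(o['contact_force'][:2]@tx).round(1),(o['contact_force'][:2]@ty).round(1),'j6',o['joint_positions'][5].round(2),'th by contact',np.arctan2(-(r@ex),-(r@ey)).round(3),'radius',np.hypot(*r).round(1))
for th in map(float,sys.argv[1:]):
    peg=A+36*(-np.sin(th)*ex-np.cos(th)*ey);t=-np.cos(th)*ex+np.sin(th)*ey
    d=peg-16.5*t-p;y=np.arctan2(t[1],t[0]);print(th,'shift tool mm',(d@tx).round(1),(d@ty).round(1),'turn deg',np.degrees((yaw-y+np.pi)%(2*np.pi)-np.pi).round(1))
E
python3 tgt.py 0.415
```

```text
pos [601.   49.1 105.3] yaw -1.896 F tx,ty -0.0 -0.1 j6 -2.86 th by contact 0.149 radius 35.0
0.415 shift tool mm 9.0 -1.4 turn deg -6.6
```

>>> {"op": "apply_moves", "data": {
  "motion": "0 0 0.03 0; 0 0 0.023 0; 0 0 0.01 0; 0.003 -0.0015 0 0; 0.003 0 0 0; 0.002 0 0 0; 0.001 0 0 0"
}}

```text
time: 15.88
tool_pos: [599.9, 41.8, 43.0]
tcp_rot: [-3.141, 0.0, -1.893]
contact_force: [0.6, -0.3, -0.1]
grip_width: 0.7
finger_force: 0.0
```

```bash
python3 tgt.py 0.5 0.7 0.9 1.1
```

```text
pos [599.9  41.8  43. ] yaw -1.893 F tx,ty 0.1 -0.7 j6 -2.88 th by contact 0.361 radius 34.2
0.5 shift tool mm 4.7 -1.8 turn deg -1.6
0.7 shift tool mm 12.1 -4.5 turn deg 9.9
0.9 shift tool mm 19.9 -5.8 turn deg 21.3
1.1 shift tool mm 27.8 -5.4 turn deg 32.8
```

>>> {"op": "apply_moves", "data": {
  "motion": "0.0024 -0.001 0 0; 0.0024 -0.001 0 0; 0.0025 -0.001 0 4; 0.0025 -0.001 0 4; 0.0025 -0.001 0 4; 0.0025 -0.001 0 4"
}}

```text
time: 16.62
tool_pos: [600.0, 25.9, 42.6]
tcp_rot: [-3.141, 0.001, -2.174]
contact_force: [1.2, 0.9, -0.0]
grip_width: 0.8
finger_force: 0.8
```

```bash
python3 tgt.py 0.9 1.2 1.4
```

```text
pos [600.   25.9  42.6] yaw -2.174 F tx,ty -1.4 -0.5 j6 -2.62 th by contact 0.776 radius 35.5
0.9 shift tool mm 4.5 -1.9 turn deg 5.2
1.2 shift tool mm 16.1 -4.1 turn deg 22.4
1.4 shift tool mm 24.0 -3.6 turn deg 33.9
```

>>> {"op": "apply_moves", "data": {
  "motion": "0.0025 -0.001 0 5; 0.0025 -0.001 0 4; 0.0025 -0.001 0 4; 0.0025 -0.001 0 4; 0.0025 -0.001 0 4; 0.0025 -0.001 0 4"
}}

```text
time: 17.38
tool_pos: [594.2, 10.7, 42.7]
tcp_rot: [-3.14, 0.002, -2.61]
contact_force: [2.8, -1.4, -0.2]
grip_width: 0.3
finger_force: 1.0
```

```bash
python3 tgt.py 1.4 1.6 1.8; python3 - <<'E'
from h import *
c=bot.capture('wrist');a=c['img'];b=bot.capture('top')['img'][140:260,180:380]
cv2.imwrite('pics/w3.png',np.hstack([a[:,60:460],cv2.resize(b,(400,240))[[*range(240)]+[239]*144]]))
E
```

```text
pos [594.2  10.7  42.7] yaw -2.61 F tx,ty -1.7 -2.6 j6 -2.21 th by contact 1.195 radius 34.9
1.4 shift tool mm 7.5 -3.3 turn deg 8.9
1.6 shift tool mm 15.3 -4.7 turn deg 20.3
1.8 shift tool mm 23.2 -4.4 turn deg 31.8
```

View pics/w3.png

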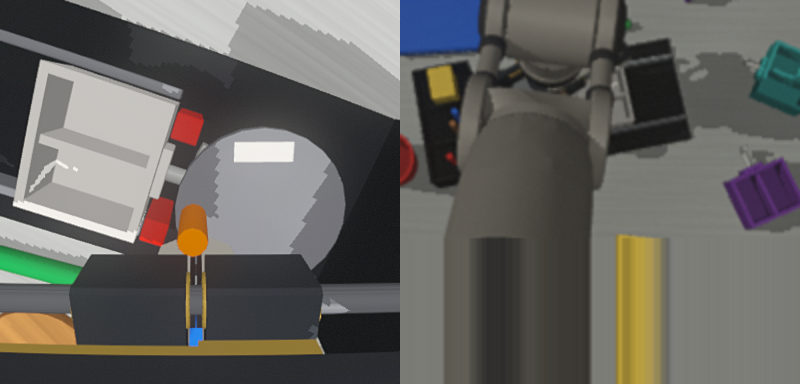

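The peg at (193,230) is square in front of the fingers and the pin is in the mouth at (175,172). I'm continuing round.

>>> {"op": "apply_moves", "data": {
  "motion": "0.0025 -0.0012 0 4; 0.0025 -0.0012 0 4; 0.0025 -0.0012 0 4; 0.0025 -0.0012 0 4; 0.0025 -0.0012 0 4"
}}

```text
time: 18.1
tool_pos: [584.6, 0.9, 42.6]
tcp_rot: [-3.141, 0.002, -2.958]
contact_force: [2.6, 0.3, 0.5]
grip_width: 0.7
finger_force: 1.1
```

```bash
python3 tgt.py 1.7 1.8 2.0
```

```text
pos [584.6   0.9  42.6] yaw -2.958 F tx,ty -2.6 -0.2 j6 -1.88 th by contact 1.555 radius 34.4
1.7 shift tool mm 5.3 -3.2 turn deg 6.2
1.8 shift tool mm 9.1 -4.2 turn deg 11.9
2.0 shift tool mm 16.9 -5.2 turn deg 23.4
```

>>> {"op": "apply_moves", "data": {
  "motion": "0.0025 -0.0015 0 4; 0.0025 -0.0015 0 4; 0.0025 -0.0012 0 4"
}}

```text
time: 18.48
tool_pos: [577.5, -3.8, 42.6]
tcp_rot: [3.141, 0.001, 3.116]
contact_force: [3.0, 1.4, -0.4]
grip_width: 0.2
finger_force: 1.2
```

>>> {"op": "apply_moves", "data": {
  "motion": "0.0025 -0.001 0 4; 0.0025 -0.001 0 4"
}}

```text
time: 18.73
tool_pos: [573.0, -5.7, 42.7]
tcp_rot: [3.141, 0.003, 2.976]
contact_force: [4.3, 0.2, -1.1]
grip_width: 0.1
finger_force: 1.9
```

>>> {"op": "apply_moves", "data": {
  "motion": "0.0025 -0.001 0 4; 0.0025 -0.001 0 4"
}}

```text
time: 18.98
tool_pos: [567.8, -7.0, 42.7]
tcp_rot: [3.141, 0.003, 2.837]
contact_force: [4.1, -1.5, -2.2]
grip_width: 0.3
finger_force: 2.1
```

```bash
python3 tgt.py 2.2 2.4 2.6
```

```text
pos [567.8  -7.   42.7] yaw 2.837 F tx,ty -4.4 -0.2 j6 -1.41 th by contact 2.031 radius 34.6
2.2 shift tool mm 6.1 -3.1 turn deg 6.8
2.4 shift tool mm 13.9 -4.8 turn deg 18.3
2.6 shift tool mm 21.8 -4.9 turn deg 29.7
```

>>> {"op": "apply_moves", "data": {
  "motion": "0.0025 -0.0015 0 4; 0.0025 -0.0012 0 4"
}}

```text
time: 19.23
tool_pos: [562.6, -7.8, 42.8]
tcp_rot: [3.14, 0.004, 2.697]
contact_force: [5.4, -1.2, -2.1]
grip_width: 0.3
finger_force: 2.6
```

>>> {"op": "apply_moves", "data": {
  "motion": "0.0025 -0.001 0 4"
}}

```text
time: 19.35
tool_pos: [560.5, -8.0, 42.9]
tcp_rot: [3.14, 0.005, 2.627]
contact_force: [7.6, -2.1, -3.4]
grip_width: 0.5
finger_force: 3.7
```

>>> {"op": "apply_moves", "data": {
  "motion": "0.0025 -0.001 0 4"
}}

```text
time: 19.48
tool_pos: [558.3, -8.0, 42.9]
tcp_rot: [3.14, 0.006, 2.557]
contact_force: [8.9, -5.0, -5.0]
grip_width: 0.5
finger_force: 4.6
```

```bash
python3 tgt.py 2.4 2.6
```

```text
pos [558.3  -8.   42.9] yaw 2.557 F tx,ty -10.2 0.8 j6 -1.14 th by contact 2.268 radius 34.5
2.4 shift tool mm 4.6 -2.3 turn deg 2.3
2.6 shift tool mm 12.2 -4.6 turn deg 13.7
```

>>> {"op": "apply_moves", "data": {
  "motion": "0.0013 -0.0006 0 2"
}}

```text
time: 19.6
tool_pos: [557.2, -8.0, 42.9]
tcp_rot: [3.139, 0.007, 2.523]
contact_force: [10.1, -4.5, -5.9]
grip_width: 0.3
finger_force: 4.9
```

```bash
python3 tgt.py
```

```text
pos [557.2  -8.   42.9] yaw 2.523 F tx,ty -10.8 2.2 j6 -1.1 th by contact 2.294 radius 34.4
```

>>> {"op": "apply_moves", "data": {
  "motion": "0.0015 -0.0006 0 2"
}}

```text
time: 19.73
tool_pos: [555.9, -7.8, 42.9]
tcp_rot: [3.139, 0.007, 2.489]
contact_force: [9.5, -5.1, -5.5]
grip_width: 0.3
finger_force: 5.3
```

```bash
python3 tgt.py
```

```text
pos [555.9  -7.8  42.9] yaw 2.489 F tx,ty -10.7 1.8 j6 -1.07 th by contact 2.327 radius 34.4
```

>>> {"op": "apply_moves", "data": {
  "motion": "0.0018 -0.0006 0 2"
}}

```text
time: 19.85
tool_pos: [554.5, -7.5, 43.0]
tcp_rot: [3.139, 0.008, 2.454]
contact_force: [10.6, -7.9, -6.7]
grip_width: 0.4
finger_force: 6.2
```

```bash
python3 tgt.py
```

```text
pos [554.5  -7.5  43. ] yaw 2.454 F tx,ty -13.2 0.6 j6 -1.03 th by contact 2.365 radius 34.3
```

>>> {"op": "apply_moves", "data": {
  "motion": "0.001 -0.0004 0 1"
}}

```text
time: 19.98
tool_pos: [553.6, -7.3, 43.0]
tcp_rot: [3.139, 0.008, 2.437]
contact_force: [11.6, -7.0, -6.8]
grip_width: 0.5
finger_force: 6.2
```

```bash
python3 tgt.py
```

```text
pos [553.6  -7.3  43. ] yaw 2.437 F tx,ty -13.4 2.2 j6 -1.02 th by contact 2.389 radius 34.4
```

It reads about 13.4 N, mid-range and tight. Now I'll let go.

>>> {"op": "apply_moves", "data": {
  "motion": "-0.006 0 0 0; -0.008 0 0 0; 0 0 -0.03 0; 0 0 -0.05 0; 0 0 -0.05 0; 0 0 -0.05 0; 0 0 -0.05 0; 0 0 0 0"
}}

```text
time: 20.98
tool_pos: [562.2, -14.8, 276.8]
tcp_rot: [3.137, 0.007, 2.437]
contact_force: [0.5, -0.1, -0.6]
grip_width: 0.4
finger_force: 0.0
```

>>> {"op": "apply_moves", "data": {
  "motion": "-0.05 0 0 0; -0.05 0 0 0; -0.03 0 0 0; 0 0 0 0"
}}

```text
time: 21.48
tool_pos: [659.7, -100.3, 269.4]
tcp_rot: [-3.14, -0.004, 2.434]
contact_force: [-0.5, -1.0, -0.7]
grip_width: 0.3
finger_force: 0.0
```

```bash
python3 - <<'E'
from h import *
o=bot.get_obs();print(o['tool_pos'],o['contact_force'])
ims=[]
for n in ('top','wrist'):
    c=bot.capture(n);ims.append(c['img']);im=c['img'];H=cv2.cvtColor(im,cv2.COLOR_BGR2HSV).astype(int)
    m=c['range_z']>0;a=org(mpts(c,np.ones(m.shape,bool),o));h=H[m]
    k=(h[:,1]>150)&(h[:,0]<22)&(a[:,2]>80)&(a[:,2]<96)&(np.hypot(a[:,0],a[:,1])<60)
    if k.any(): q=a[k].mean(0);print(n,'peg',q,np.arctan2(-q[0],-q[1]))
    k=(h[:,1]<60)&(h[:,2]>120)&(a[:,2]>46)&(a[:,2]<54)&(abs(a[:,1])<30)&(a[:,0]<-90)&(a[:,0]>-190)
    if k.any(): print(n,'tray back',np.percentile(a[k,0],[1,2,5]))
t=ims[0][100:270,130:410];cv2.imwrite('pics/end.png',np.vstack([cv2.resize(t,(512,310)),ims[1][:280]]))
E
```

```text
[ 659.65784114 -100.30767357  269.40561659] [-0.50638727 -0.95804852 -0.67705465]
top peg [-21.84615385  27.01538462  89.33076923] 2.4615958814770913
wrist peg [-25.17062147  26.51638418  88.85423729] 2.382225379678947
wrist tray back [-128.9 -128.8 -128.6]
```

View pics/end.png

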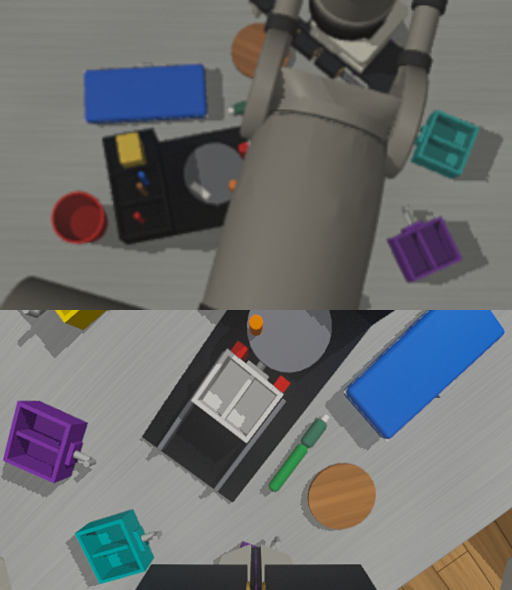

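Everything else is undisturbed, and the tray is up against the buffers. One quick numeric check of the tray before I hand in.

```bash
python3 - <<'E'
from h import *
o=bot.get_obs();c=bot.capture('wrist');im=c['img'];H=cv2.cvtColor(im,cv2.COLOR_BGR2HSV).astype(int)
m=c['range_z']>0;a=org(mpts(c,np.ones(m.shape,bool),o));h=H[m]
k=(h[:,1]<60)&(h[:,2]>100)&(a[:,2]>46)&(a[:,2]<53)&(abs(a[:,1])<38)&(a[:,0]<-50)&(a[:,0]>-190)
for lo,hi in((-30,-15),(15,30)):
  q=a[k&(a[:,1]>lo)&(a[:,1]<hi)];print('tray x range',np.percentile(q[:,0],[1,99]))
r=(h[:,1]>150)&((h[:,0]<8)|(h[:,0]>172))&(a[:,2]>30)&(a[:,2]<60)&(np.hypot(a[:,0],a[:,1])<80)
print('buffers',np.percentile(a[r,0],[2,98]),r.sum())
d=(h[:,1]<60)&(h[:,2]>60)&(abs(a[:,2]-56)<3)&(np.hypot(a[:,0],a[:,1])<50);e=a[d];print('disc x min',np.percentile(e[:,0],[1,99]),np.percentile(e[:,1],[1,99]))
E
```

```text
tray x range [-127.68  -57.2 ]
tray x range [-127.7    -57.727]
buffers [-56.556 -44.044] 323
disc x min [-43.6  34.1] [-43.189  39.4  ]
```

```bash
python3 -c "
from plant import bot
print(bot.close_job())"
```

```text
the job is handed in; nothing more can be done
None
```

The tray is fastened and the job handed in after about 21 s: I turned the cam to about 2.4 rad, stopped when it felt tight at about 13.4 N with the tray against the buffers, then let go, and I touched nothing else.

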